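# Run the syringe pump's pusher block back to the red stop collar

## Robot

A 6-joint arm with a two-finger parallel gripper is mounted at the origin on the work surface. World frame = base frame: x ahead of the robot, y to its left, z up, the work surface at z = 0. Lengths are in m, angles in rad, forces in N, time in s.
With the tool pointing down it reaches from about 0.425 to 0.95 m from the base axis. Payload 3.5 kg.
Tool frame: the origin (TCP) lies midway between the tips of the shut fingers; the grasp point (between the pads) lies grip_point_offset behind it (grip_point_offset is the distance from the TCP to the grasp point, in m); z points along the fingers, y is the direction in which the jaws open and shut (so a half turn about z gives the same grasp; the last joint's range is limited). The gripper opens to 85 mm and grips with 20 to 120 N. Pads are 22 mm wide; open, the fingers measure 114 mm over their backs; the gripper's body (76 mm by 85 mm) begins 54 mm behind the grasp point. The pads swing forward as they close: fully open they stand 13 mm farther back than shut.
Start: joints at [-1.363, 0.286, 1.577, -0, 1.279, -0.15], TCP at [0.236, -0.632, 0.231] pointing down, gripper open.
Joint ranges: [-2.77, 2.77], [-0.9, 2.22], [0.21, 2.48], [-1.53, 4.67], [0.24, 2.81], [-2.84, 2.84]. Speed limits (rad/s): [2.79, 2.79, 3.14, 3.14, 3.14, 3.14].

## Interface

Orientations are given as a rotation vector (axis times angle).
In Python, from cell import * gives the robot as it stands.
- The arm moves only by the tool move_arm, never from a script. Its argument "plan" is a list of rows, each a list of 4 numbers: the shift along the tool's x, y, z in cm, then the turn about the tool's z in rad. In form: [[tx, ty, tz, spin], ...]. A call has 1 to 10 rows; each row shifts and turns the pose as measured when the row begins, along the tool's axes as they then stand; what a row does not reach is not made up. A row lasts 1/8 s, in which the tool goes at most 62.5 mm and 10.7 degrees, less where a joint would pass 70% of its speed; a pose out of reach is approached as far as the arm can. A call with a gripper value outside its range is refused whole. "grip" is the opening, from -1 (shut) to 1 (fully open), set as the call begins (left out, the last holds). The fingers move at their own pace and stop on an object; "squeeze" is the grip in N (left out, the last holds). Time passes only in rows, so rows that do not move let the fingers close. It gives the time, the measured TCP pose, the force and the opening at its end, in the units of the state.
- get_state(): the state, without advancing time (a new reading comes with each control period).
- grab_frame(name): name is "side" or "top"; returns a dict with "color" (400x640x3 uint8, blue, green, red), "K" (3x3 intrinsics, pixels), "R" (3x3) and "t" (3): a world point X has camera coordinates R X + t. Camera axes: x right, y down, z forward; pixel columns grow to the right and rows downward; lengths in m; the calibration is good to about 2 mm. A picture is of the moment at which its call begins. There is no depth.
- finish_job(): hands the job in, once; it reports no verdict.
The state is a dict: "t": time; "joint_positions": joint angles; "qvel": joint speeds; "tau": joint torques, N m; "eef_pos": TCP position; "ee_rot": TCP orientation; "force": force on the tool from outside, world axes, zero at the start; "torque": the same for the moment, N m; "grip_width": finger opening in m.
Only numpy, scipy, OpenCV 4.12 (cv2) and the standard library are available. Lean on these libraries where they do the work, as an engineer would, in place of code of your own. Each camera call takes 0.05 s, during which the arm holds its last target.

## Task

Open the syringe pump up for the next syringe: press down the blue release pad in the middle of the pusher block and, keeping it pressed, push the block along its rods, away from the syringe cradle, until it rests against the red stop collar, then let the pad come up again so that the block locks there. Push gently: the collar is only clamped on its rod and must not be shifted, and the block must not be forced along with the pad up. Nothing has to be gripped: leave the syringe and the glassware on the bench where they are.

Things in the scene. Friction and masses are not known exactly. Their poses are not given: they have to be found in the camera images.
- pump: Syringe pump, fixed: white base 130 (x) by 395 mm (y). Origin on the bench; y runs along its two guide rods, from the syringe cradle (y -175 to -130 mm, clamp knob 120 mm high) to the motor housing with display (from y +111 mm on, 100 mm high). x points across the rods. Rods 10 mm thick, at x -32 and +32 mm (rear rod), 50 mm above the bench.
- release_top (a point): Centre of the top of the blue release pad in the middle of the block's top, about 80 mm above the bench at rest: 46 mm across the rods, 42 along, in a 46 mm long well between two cross ridges 84 mm high, open to the sides. A sprung lever hinged 36 mm towards the pump's +x; its middle sinks up to 7 mm, at 10 N. Down 5 mm (8 N) or more: block slides with 1.5 to 3 N. Up: clamped, holds 15 N or more.
- release_pad (a joint): Angle of the release pad (rad): 0, within 0.03, when it is up and the block is clamped; grows as it is pressed, 0.12 where the block is free, 0.2 at the bottom. It springs back when let go.
- pusher_block (a joint): Position of the pusher block along the rods (m): 0 at the cradle end, growing along the pump's +y, towards the motor housing; range 0 to 0.14. Aluminium block, 90 mm across the rods, 60 mm along them, from 30 to 84 mm above the bench; a black plunger plate on its cradle side adds 4 mm.
- block_face (a point): Point on the pusher block's face towards the motor housing, on the rear rod's axis, 50 mm above the bench: this face meets the red collar. The middle of the pad lies 30 mm behind it along the rods and 32 mm across, towards the pump's -x.
- collar_face (a point): Centre of the red stop collar's face towards the block, on the rear rod's axis, 50 mm above the bench. A red ring 30 mm in diameter, 14 mm long, thumbscrew up to 75 mm above the bench, between block and motor housing; it slips along the rod above about 40 N. The black collar on the cradle side of the block has no part in this job.
- red_collar (a joint): Position of the red collar along its rod (m), growing along the pump's +y; set differently each time.
- syringe_mid (a point): Middle of the barrel of the empty clear syringe that lies on the bench in front of the pump (on the robot's side), barrel 28 mm thick, 172 mm long in all, lying roughly along the rods; not to be moved. Point 14 mm above the bench.
- flask_mid (a point): Middle, half-way up, of a bystander, not to be moved: conical glass flask, 85 mm wide at the foot, 135 mm tall, standing on the bench
- amber_bottle_mid (a point): Middle, half-way up, of a bystander, not to be moved: amber reagent bottle, 68 mm wide, 135 mm tall, black cap, standing on the bench
- small_bottle_mid (a point): Middle, half-way up, of a bystander, not to be moved: small amber bottle, 44 mm wide, 85 mm tall, black cap, standing on the bench
- beaker_mid (a point): Middle, half-way up, of a bystander, not to be moved: glass beaker, 66 mm wide, 85 mm tall, standing on the bench
- wash_bottle_mid (a point): Middle, half-way up, of a bystander, not to be moved: off-white plastic wash bottle, 62 mm wide, blue cap, 185 mm tall with its bent spout, standing on the bench
- weighing_jar_mid (a point): Middle, half-way up, of a bystander, not to be moved: glass jar with white lid, 44 mm wide, 45 mm tall, standing on the bench

How it is judged:
On the way, in this order (a step that is already met when the one before it is completed fails the run):
1. the release pad is pressed down while the block still stands well short of the red collar (value of joint release_pad above 0.08 rad and distance between block_face and collar_face above 0.02 m), for 0.1 s.
2. the block comes to rest against the red collar with the pad still pressed (value of joint release_pad above 0.06 rad and distance between block_face and collar_face below 0.003 m), for 0.1 s.
At the end, for the whole second after the job is handed in: The pusher block's face is within 3 mm of the red collar's face, the collar is within 3 mm of where it was clamped, the block is at rest, and the release pad is fully up again (less than 0.04 rad, about 1.5 mm, from its rest), so that the block is clamped (distance between block_face and collar_face below 0.003 m and value of joint release_pad below 0.04 rad and velocity of joint pusher_block between -0.005 and 0.005 m/s and distance of collar_face from where it was at the start of the episode below 0.003 m); the robot touches nothing.
It fails at once if the red collar is shifted along its rod by more than 3 mm (distance of collar_face from where it was at the start of the episode above 0.003 m).
It fails at once if the block is forced along, more than 6 mm from its start, while its release pad is up (value of joint release_pad below 0.02 rad and distance of block_face from where it was at the start of the episode above 0.006 m and (velocity of joint pusher_block above 0.025 m/s or velocity of joint pusher_block below -0.025 m/s)).
It fails at once if the syringe is lifted, carried or pushed by more than 15 mm (distance of syringe_mid from where it was at the start of the episode above 0.015 m).
It fails at once if a piece of glassware or a bottle is lifted, knocked or pushed by more than 15 mm (distance of any of flask_mid, amber_bottle_mid, small_bottle_mid, beaker_mid, wash_bottle_mid, weighing_jar_mid from where it was at the start of the episode above 0.015 m).
It also fails if it takes over 35 s, if anything falls off the work surface, if the arm or the gripper's body presses on something with over 40 N, if the wrist force passes 120 N, or if a joint passes its speed limit or range.

## Working session

There is one attempt and no reset: what is moved stays moved. The work goes in short steps, Python scripts to look and compute and a tool call to move; the robot and the scene stay as the last step left them, time stands still between calls to the robot, and variables do not carry over. Pictures are saved under pics/ and viewed, and the job is handed in when it is done.

Besides the shell and the picture viewer there is one more tool, called after "Request:" in YAML: its name, and indented under it one key for each argument. move_arm: Moves the arm, as the interface text tells. Its arguments: {"type":"object","properties":{"plan":{"type":"array","items":{"type":"array","items":{"type":"number"}}},"grip":{"type":"number"},"squeeze":{"type":"number"}},"required":["plan"]}

```bash
mkdir -p pics; ls
python3 - <<'E'
from cell import *
import cv2,json
import numpy as np
s=get_state(); print({k:np.round(v,4).tolist() for k,v in s.items()})
for n in("side","top"):
    f=grab_frame(n); cv2.imwrite(f"pics/{n}0.png",f["color"]); np.savez(f"{n}0.npz",**f); print(n,f["K"],f["R"],f["t"], -f["R"].T@f["t"])
E
```

```text
pics
{'t': 0.0, 'joint_positions': [-1.363, 0.2872, 1.5782, -0.0, 1.2786, -0.15], 'qvel': [0.0005, 0.0003, -0.0, -0.0003, 0.0009, -0.0019], 'tau': [0.0, -40.5985, -29.2625, -0.0001, 0.0059, 0.0], 'eef_pos': [0.2363, -0.6316, 0.23], 'ee_rot': [-3.0891, -0.5586, 0.0001], 'force': [-0.2756, 0.1545, -0.4361], 'torque': [-0.044, -0.021, 0.0194], 'grip_width': 0.0857}
side [[433.510686     0.         313.62099511]
 [  0.         433.510686   208.31446802]
 [  0.           0.           1.        ]] [[-0.75373527 -0.65700486 -0.01509194]
 [-0.41427567  0.4928457  -0.76516585]
 [ 0.51015568 -0.57048026 -0.64365632]] [0.46199028 0.27148887 0.78773967] [0.05881974 0.61911767 0.72173996]
top [[365.51328524   0.         321.25729086]
 [  0.         365.51328524 206.26140839]
 [  0.           0.           1.        ]] [[ 1.71384039e-02 -9.99845076e-01  4.01230897e-03]
 [-9.81950414e-01 -1.75873818e-02 -1.88319059e-01]
 [ 1.88360450e-01 -7.12400368e-04 -9.82099707e-01]] [0.02815747 0.58831785 0.74290523] [0.43728242 0.03902933 0.8402855 ]
```

View pics/side0.png

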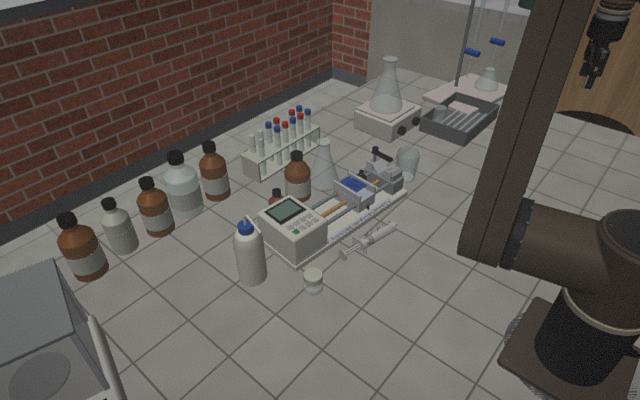

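View pics/top0.png

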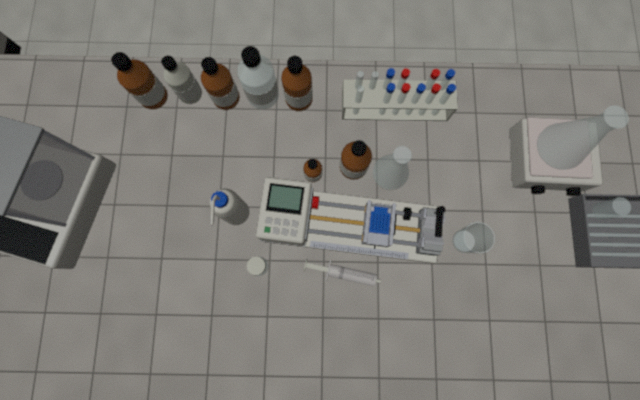

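The top view shows the pump with its motor housing at (286,212), the red collar at (315,202), the blue pad at (380,220) and the cradle at (430,230). The syringe lies in front at (342,273). I'll zoom in and segment.

```bash
cat > h.py <<'E'
import numpy as np,cv2
def ray(f,uv,z):
    K,R,t=f["K"],f["R"],f["t"]; c=-R.T@t
    d=R.T@np.linalg.inv(K)@np.array([uv[0],uv[1],1.]); return c+d*(z-c[2])/d[2]
def proj(f,X):
    p=f["K"]@(f["R"]@np.asarray(X)+f["t"]); return p[:2]/p[2]
def tri(fa,ua,fb,ub):
    P=[f["K"]@np.c_[f["R"],f["t"]] for f in(fa,fb)]
    X=cv2.triangulatePoints(P[0],P[1],np.array(ua,float).reshape(2,1),np.array(ub,float).reshape(2,1)); return (X[:3]/X[3]).ravel()
def blobs(f,col,roi):
    x0,y0,x1,y1=roi; im=f["color"]; h=cv2.cvtColor(im,cv2.COLOR_BGR2HSV)
    if col=="blue": m=cv2.inRange(h,(100,110,60),(130,255,255))
    else: m=cv2.inRange(h,(0,140,60),(6,255,255))|cv2.inRange(h,(172,140,60),(180,255,255))
    k=np.zeros_like(m); k[y0:y1,x0:x1]=m[y0:y1,x0:x1]
    n,l,s,c=cv2.connectedComponentsWithStats(k)
    return [(s[i].tolist(),c[i].round(2),cv2.boxPoints(cv2.minAreaRect(np.argwhere(l==i)[:,::-1].astype(np.float32))).round(1).tolist()) for i in range(1,n) if s[i][4]>8]
E
python3 - <<'E'
from h import *
T=dict(np.load("top0.npz"));S=dict(np.load("side0.npz"))
for n,f,r in(("top",T,(250,170,460,270)),("side",S,(250,140,420,270))):
    x0,y0,x1,y1=r
    cv2.imwrite(f"pics/{n}_z.png",cv2.resize(f["color"][y0:y1,x0:x1],None,fx=3.8,fy=3.8,interpolation=cv2.INTER_CUBIC))
    for c in("blue","red"): print(n,c,blobs(f,c,r))
E
```

```text
top blue [([369, 207, 21, 27, 475], array([379.57, 220.47]), [[368.6000061035156, 231.6999969482422], [371.20001220703125, 205.8000030517578], [390.70001220703125, 207.8000030517578], [388.1000061035156, 233.60000610351562]])]
top red [([312, 197, 7, 11, 65], array([314.82, 202.08]), [[312.0, 197.0], [318.0, 197.0], [318.0, 207.0], [312.0, 207.0]])]
side blue [([341, 177, 25, 14, 198], array([353.03, 183.29]), [[340.5, 181.89999389648438], [346.0, 172.60000610351562], [365.3999938964844, 184.3000030517578], [359.8999938964844, 193.5]]), ([250, 223, 3, 6, 10], array([250.5, 225.7]), [[250.0, 223.0], [252.0, 223.0], [252.0, 228.0], [250.0, 228.0]])]
side red []
```

```bash
true
```

```text
(no output)
```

View pics/top_z.png

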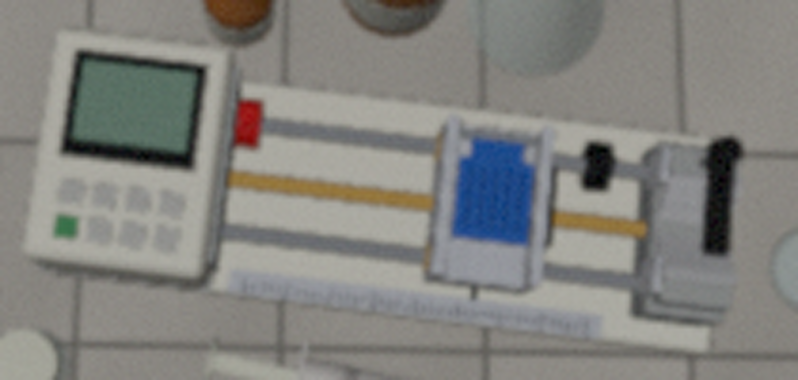

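View pics/side_z.png

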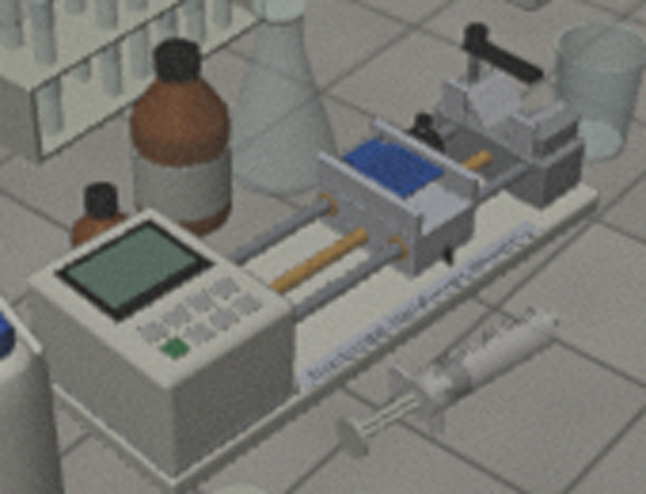

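Run:
```python
from h import *
T=dict(np.load("top0.npz"));S=dict(np.load("side0.npz"))
q=lambda u,v:(u/3.8+250-.37,v/3.8+170-.37)
def dirn(a,b,z):
    A,B=ray(T,q(*a),z),ray(T,q(*b),z); d=A-B; print(A.round(4),B.round(4),"yaw of +y axis",np.degrees(np.arctan2(-d[0],d[1])).round(2)); return A,B
rA,rB=dirn((265,127),(437,145),.05)
dirn((225,232),(425,256),.05); dirn((232,180),(645,228),.05)
dirn((235,82),(710,138),.015)
p=ray(T,(379.57,220.47),.08); print("pad",p, "side proj",proj(S,p), "tri",tri(T,(379.57,220.47),S,(353.03,183.29)))
for z in(.05,.06,.065): print("collar face",z,ray(T,(318.8,202.4),z))
# block front edge in px: face to motor top edge at z .084 
for uv in((449,118),(430,278)): print("blk edge",ray(T,q(*uv),.084))
for uv in((553,128),(540,290)): print("blk back edge",ray(T,q(*uv),.084))
for n,uv in(("syr l",(305,266)),("syr r",(380,281))): print(n,ray(T,uv,.014))
print("housing edge top",ray(T,q(235,48),.1),ray(T,q(200,278),.1))
print("cradle knob",ray(T,q(722,150),.12),ray(T,q(715,250),.12))
```

```text
[0.596  0.0427 0.05  ] [ 0.5871 -0.057   0.05  ] yaw of +y axis -5.06
[0.5343 0.0645 0.05  ] [ 0.5226 -0.0499  0.05  ] yaw of +y axis -5.86
[0.5645 0.0612 0.05  ] [ 0.5409 -0.176   0.05  ] yaw of +y axis -5.69
[0.6307 0.0617 0.015 ] [ 0.6011 -0.2268  0.015 ] yaw of +y axis -5.86
pad [ 0.55486708 -0.08469475  0.08      ] side proj [353.49696291 183.40997511] tri [ 0.55539981 -0.08428331  0.08028613]
collar face 0.05 [0.597429   0.04402453 0.05      ]
collar face 0.06 [0.59540257 0.04396132 0.06      ]
collar face 0.065 [0.59438935 0.04392972 0.065     ]
blk edge [ 0.59610198 -0.05966908  0.084     ]
blk edge [ 0.50696415 -0.04871592  0.084     ]
blk back edge [ 0.59146433 -0.11744893  0.084     ]
blk back edge [ 0.50149304 -0.10849589  0.084     ]
syr l [0.45939481 0.07237599 0.014     ]
syr r [ 0.42944845 -0.0946368   0.014     ]
housing edge top [0.6299232  0.05979835 0.1       ] [0.50334613 0.07562626 0.1       ]
cradle knob [ 0.57387614 -0.19903521  0.12      ] [ 0.52081638 -0.19306032  0.12      ]
```

The measurements agree. The pad centre triangulates to (0.555, -0.084, 0.080), against the expected height of 0.08. The pump's +y axis is at (0.10, 0.995). The collar face is about 102 mm beyond the block face. I'll turn the jaws along the rods and shut them first.

Request:
move_arm:
  plan:
    - [0,0,0,0.153]
    - [0,0,0,0.153]
    - [0,0,0,0.153]
  grip: -1

```text
t: 0.48
eef_pos: [0.2361, -0.6305, 0.2275]
ee_rot: [-3.13, 0.181, 0.003]
force: [0.8, -0.6, -0.5]
grip_width: 0.032
```

```bash
cat >> h.py <<'E'
from scipy.spatial.transform import Rotation as Ro
U=np.array([.101,.995,0]);PAD=np.array([.5551,-.0845,.08]);PX=np.array([.995,-.101,0])
def st(target=None):
    from cell import get_state
    s=get_state();R=Ro.from_rotvec(s["ee_rot"]).as_matrix();p=np.array(s["eef_pos"])
    print("t",s["t"],"tcp",p.round(4),"F",np.round(s["force"],2),"w",s["grip_width"],"\nR",R.round(3).tolist())
    d=p-PAD;print("rel pad: px %.4f py %.4f z %.4f"%(d@PX,d@U,p[2]), "F pump y %.2f"%(np.array(s["force"])@U))
    if target is not None: print("tool shift cm",(100*R.T@(np.array(target)-p)).round(2), "yaw err",np.arctan2(R[:,1]@PX,-R[:,1]@U))
E
python3 - <<'E'
from h import *
import cell; print([ (k,v) for k,v in vars(cell).items() if 'grip' in k])
st(PAD-.009*PX+[0,0,.05])
T=dict(np.load("top0.npz"))
for n,uv in(("flask foot",(393,178)),("amber",(356,172)),("small",(313,178))): print(n,ray(T,uv,0))
E
```

```text
[('grip_point_offset', 0.0187)]
t 0.475 tcp [ 0.2361 -0.6305  0.2275] F [ 0.77 -0.55 -0.47] w 0.032015427076894365 
R [[0.993, -0.115, -0.001], [-0.115, -0.993, 0.006], [-0.002, -0.006, -1.0]]
rel pad: px -0.2623 py -0.5755 z 0.2275 F pump y -0.47
tool shift cm [ 24.51 -57.84  10.06] yaw err -0.014519566764645962
flask foot [ 0.66991844 -0.13098449  0.        ]
amber [ 0.68310366 -0.04298959  0.        ]
small [0.66644989 0.05920642 0.        ]
```

Request:
move_arm:
  plan:
    - [1.0,-2.4,0,-0.015]
    - [2.2,-5.2,0,0]
    - [2.2,-5.2,0,0]
    - [2.2,-5.2,0,0]
    - [2.2,-5.2,0,0]
    - [2.2,-5.2,0,0]
    - [2.2,-5.2,0,0]
    - [2.2,-5.2,0,0]
    - [2.2,-5.2,0,0]
    - [2.2,-5.2,0,0]

```text
t: 1.72
eef_pos: [0.4976, -0.1494, 0.2258]
ee_rot: [-3.124, 0.172, 0.007]
force: [-0.1, 0.7, 0.1]
grip_width: -0.0004
```

Run:
```python
from h import *
st(PAD-.009*PX+[0,0,.05])
```

```text
t 1.725 tcp [ 0.4976 -0.1494  0.2258] F [-0.11  0.66  0.07] w -0.000359750113472605 
R [[0.994, -0.11, -0.004], [-0.11, -0.994, 0.013], [-0.005, -0.012, -1.0]]
rel pad: px -0.0506 py -0.0704 z 0.2258 F pump y 0.65
tool shift cm [ 4.15 -6.96  9.64] yaw err -0.009056611686987194
```

Request:
move_arm:
  plan:
    - [2,-3.5,0,-0.009]
    - [1.5,-2.5,2,0]
    - [0.6,-0.9,3,0]
    - [0,0,3,0]
    - [0,0,1,0]
    - [0,0,0,0]

```text
t: 2.48
eef_pos: [0.5471, -0.0764, 0.1332]
ee_rot: [-3.125, 0.145, 0.009]
force: [-0.1, -0.3, 0.5]
grip_width: 0.0001
```

Run:
```python
from h import *
st(PAD-.009*PX+[0,0,.02])
from cell import *
for n,r in(("side",(270,120,430,240)),("top",(270,150,480,270))):
    f=grab_frame(n);x0,y0,x1,y1=r;np.savez(f"{n}1.npz",**f)
    cv2.imwrite(f"pics/{n}1.png",cv2.resize(f["color"][y0:y1,x0:x1],None,fx=3.8,fy=3.8,interpolation=cv2.INTER_CUBIC))
```

```text
t 2.475 tcp [ 0.5471 -0.0764  0.1332] F [-0.07 -0.34  0.45] w 7.21931688987154e-05 
R [[0.996, -0.093, -0.005], [-0.093, -0.996, 0.014], [-0.006, -0.013, -1.0]]
rel pad: px -0.0087 py 0.0072 z 0.1332 F pump y -0.34
tool shift cm [-0.01  0.76  3.31] yaw err 0.00828221888486623
```

View pics/side1.png

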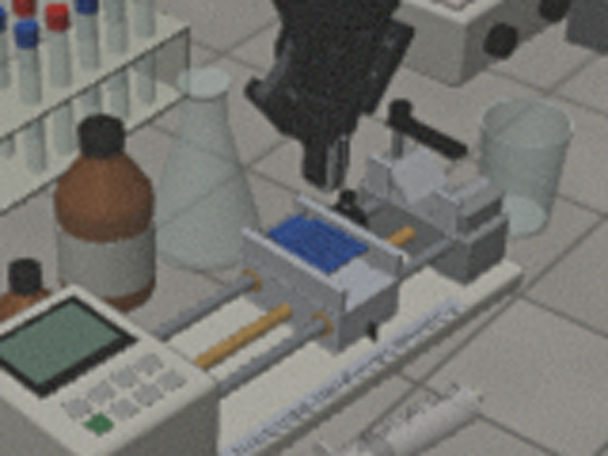

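View pics/top1.png

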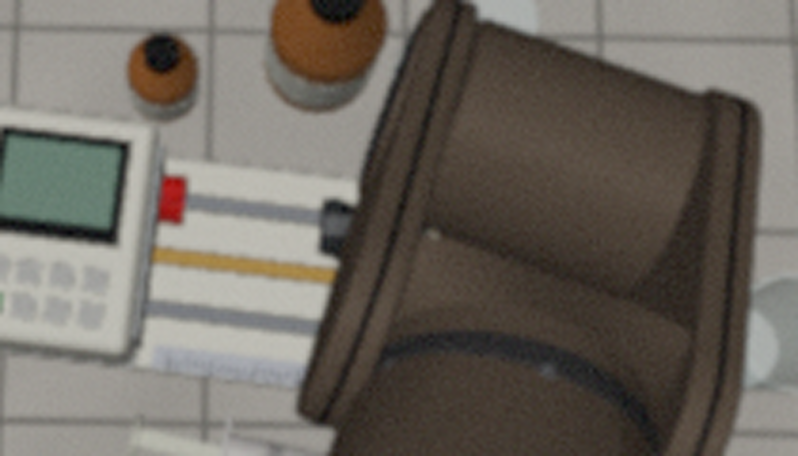

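The side view shows the shut fingers above the pad, with a clear way down. The tip is at zoomed pixel (325,185) and the pad at (315,245). The top view is hidden by the wrist. I'll descend.

Request:
move_arm:
  plan:
    - [0,0.5,1.5,0.008]
    - [0,0,1.5,0]
    - [0,0,1.0,0]
    - [0,0,0,0]

```text
t: 3.08
eef_pos: [0.5483, -0.0827, 0.0938]
ee_rot: [-3.126, 0.161, -0.001]
force: [-0.8, -0.3, 0.9]
grip_width: -0.0001
```

Run:
```python
from h import *
st(PAD-.009*PX+[0,0,.0])
```

```text
t 3.075 tcp [ 0.5483 -0.0827  0.0938] F [-0.77 -0.32  0.93] w -0.00010672298474850869 
R [[0.995, -0.103, 0.001], [-0.103, -0.995, 0.012], [-0.0, -0.012, -1.0]]
rel pad: px -0.0069 py 0.0011 z 0.0938 F pump y -0.39
tool shift cm [-0.21  0.12  1.38] yaw err -0.0017391297447658285
```

Request:
move_arm:
  plan:
    - [-0.2,0,0.5,0]
    - [0,0,0.5,0]
    - [0,0,0.3,0]

```text
t: 3.45
eef_pos: [0.5468, -0.0824, 0.0806]
ee_rot: [-3.126, 0.161, -0.003]
force: [-0.4, -0.0, 0.9]
grip_width: -0.0002
```

Run:
```python
from h import *
st()
```

```text
t 3.45 tcp [ 0.5468 -0.0824  0.0806] F [-0.39 -0.03  0.85] w -0.00019930467578722474 
R [[0.995, -0.102, 0.002], [-0.103, -0.995, 0.011], [0.001, -0.011, -1.0]]
rel pad: px -0.0085 py 0.0012 z 0.0806 F pump y -0.07
```

Request:
move_arm:
  plan:
    - [0,0,0.3,0]

```text
t: 3.58
eef_pos: [0.5467, -0.0824, 0.0779]
ee_rot: [-3.126, 0.16, -0.002]
force: [-2.0, 0.4, 4.9]
grip_width: -0.0
```

Request:
move_arm:
  plan:
    - [0,0,0.3,0]

```text
t: 3.7
eef_pos: [0.5468, -0.0824, 0.0756]
ee_rot: [-3.126, 0.16, -0.001]
force: [-3.3, -0.1, 6.7]
grip_width: -0.0002
```

Request:
move_arm:
  plan:
    - [0,0,0.2,0]

```text
t: 3.82
eef_pos: [0.5469, -0.0825, 0.0747]
ee_rot: [-3.127, 0.16, -0.0]
force: [-3.4, 0.9, 6.4]
grip_width: 0.0002
```

Request:
move_arm:
  plan:
    - [0,0,0.15,0]

```text
t: 3.95
eef_pos: [0.547, -0.0825, 0.0745]
ee_rot: [-3.126, 0.159, 0.001]
force: [-5.1, 2.1, 8.0]
grip_width: 0.0001
```

Request:
move_arm:
  plan:
    - [0,0,0.05,0]

```text
t: 4.08
eef_pos: [0.5469, -0.0825, 0.0751]
ee_rot: [-3.127, 0.159, 0.003]
force: [-3.8, 1.2, 6.7]
grip_width: -0.0
```

Run:
```python
from h import *
st()
from cell import *
for n,r in(("side",(270,120,430,240)),):
    f=grab_frame(n);x0,y0,x1,y1=r;np.savez(f"{n}2.npz",**f)
    cv2.imwrite(f"pics/{n}2.png",cv2.resize(f["color"][y0:y1,x0:x1],None,fx=4.5,fy=4.5,interpolation=cv2.INTER_CUBIC))
st()
```

```text
t 4.075 tcp [ 0.5469 -0.0825  0.0751] F [-3.77  1.17  6.73] w -4.530081660239867e-05 
R [[0.995, -0.101, -0.001], [-0.101, -0.995, 0.011], [-0.002, -0.011, -1.0]]
rel pad: px -0.0083 py 0.0012 z 0.0751 F pump y 0.78
t 4.125 tcp [ 0.5469 -0.0825  0.0752] F [-4.03  0.67  7.87] w -0.00024822125155576626 
R [[0.995, -0.101, -0.001], [-0.101, -0.995, 0.011], [-0.002, -0.011, -1.0]]
rel pad: px -0.0083 py 0.0012 z 0.0752 F pump y 0.26
```

View pics/side2.png

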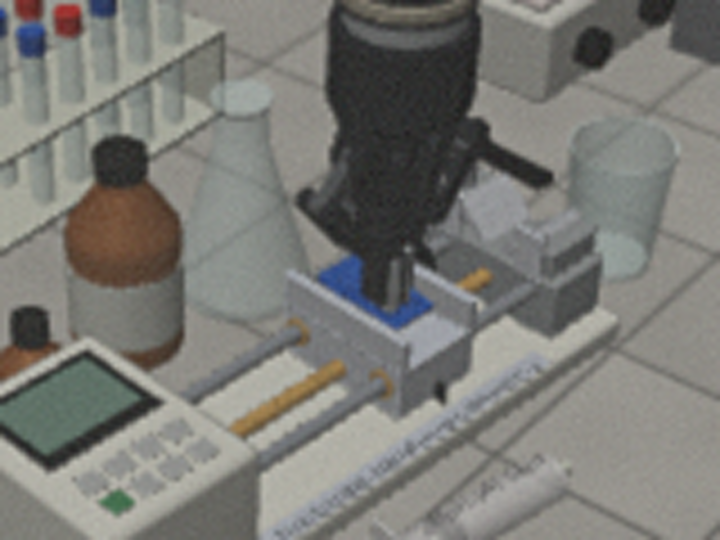

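The side view shows the fingertips on the pad inside the well, with the near edge of the pad sunk. It needs pressing a bit more.

Request:
move_arm:
  plan:
    - [0,0,0.3,0]
    - [0,0,0.3,0]

```text
t: 4.38
eef_pos: [0.5473, -0.0826, 0.0727]
ee_rot: [-3.127, 0.157, 0.005]
force: [-7.1, 0.9, 15.5]
grip_width: -0.0002
```

Request:
move_arm:
  plan:
    - [0,0,0.3,0]

```text
t: 4.5
eef_pos: [0.5473, -0.0826, 0.0725]
ee_rot: [-3.127, 0.156, 0.008]
force: [-9.5, 1.2, 19.5]
grip_width: -0.0002
```

The pad bottoms at z≈0.0725. I'll start sliding gently along tool -y while keeping it pressed.

Request:
move_arm:
  plan:
    - [0,-0.3,0.25,0]
    - [0,-0.4,0.2,0]
    - [0,-0.4,0.2,0]

```text
t: 4.88
eef_pos: [0.5482, -0.0734, 0.0729]
ee_rot: [-3.131, 0.153, 0.015]
force: [-6.2, -1.2, 8.8]
grip_width: 0.0001
```

Run:
```python
from h import *
from cell import *
for n,r in(("side",(270,120,430,240)),):
    f=grab_frame(n);x0,y0,x1,y1=r;np.savez(f"{n}3.npz",**f)
    cv2.imwrite(f"pics/{n}3.png",cv2.resize(f["color"][y0:y1,x0:x1],None,fx=4.5,fy=4.5,interpolation=cv2.INTER_CUBIC))
st(PAD)
```

```text
t 4.925 tcp [ 0.5483 -0.0728  0.0729] F [-6.89  0.12 10.31] w -0.0003300338242831299 
R [[0.995, -0.098, -0.009], [-0.098, -0.995, 0.008], [-0.01, -0.007, -1.0]]
rel pad: px -0.0079 py 0.0110 z 0.0729 F pump y -0.57
tool shift cm [ 0.78  1.09 -0.72] yaw err 0.003268918761234996
```

View pics/side3.png

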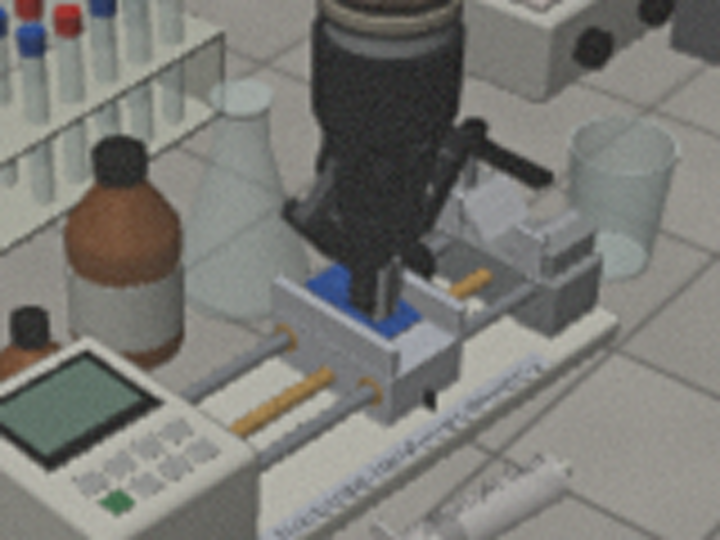

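The block rides along with the finger: its front edge moved from (290,270) to (275,285). I'll continue.

Request:
move_arm:
  plan:
    - [-0.05,-0.5,0.2,0]
    - [-0.05,-0.5,0.2,0]
    - [-0.05,-0.5,0.2,0]
    - [-0.05,-0.5,0.2,0]

```text
t: 5.42
eef_pos: [0.5501, -0.0551, 0.0729]
ee_rot: [-3.136, 0.151, 0.013]
force: [-3.8, -0.1, 9.3]
grip_width: -0.0
```

Run:
```python
from h import *
st(PAD)
```

```text
t 5.425 tcp [ 0.5501 -0.0551  0.0729] F [-3.8  -0.1   9.35] w -3.15898826429516e-05 
R [[0.995, -0.096, -0.008], [-0.096, -0.995, 0.002], [-0.009, -0.001, -1.0]]
rel pad: px -0.0079 py 0.0288 z 0.0729 F pump y -0.49
tool shift cm [ 0.77  2.88 -0.72] yaw err 0.005096099394865414
```

Request:
move_arm:
  plan:
    - [-0.02,-0.6,0.2,0.003]
    - [-0.02,-0.6,0.2,0.003]
    - [-0.02,-0.6,0.2,0]
    - [-0.02,-0.6,0.2,0]
    - [-0.02,-0.6,0.2,0]
    - [-0.02,-0.6,0.2,0]
    - [0,-0.5,0.2,0]
    - [0,-0.4,0.2,0]

```text
t: 6.42
eef_pos: [0.5547, -0.0131, 0.0729]
ee_rot: [3.13, -0.153, -0.023]
force: [-6.0, -1.1, 10.3]
grip_width: -0.0001
```

Run:
```python
from h import *
from cell import *
for n,r in(("side",(270,120,430,240)),("top",(270,150,480,270))):
    f=grab_frame(n);x0,y0,x1,y1=r;np.savez(f"{n}4.npz",**f)
    cv2.imwrite(f"pics/{n}4.png",cv2.resize(f["color"][y0:y1,x0:x1],None,fx=3.8,fy=3.8,interpolation=cv2.INTER_CUBIC))
st(PAD)
```

```text
t 6.525 tcp [ 0.5547 -0.0126  0.0729] F [-6.56  1.69 11.12] w 0.0003434409639088605 
R [[0.995, -0.098, -0.015], [-0.098, -0.995, -0.006], [-0.014, 0.008, -1.0]]
rel pad: px -0.0076 py 0.0715 z 0.0729 F pump y 1.01
tool shift cm [ 0.73  7.16 -0.67] yaw err 0.003374081582696558
```

View pics/side4.png

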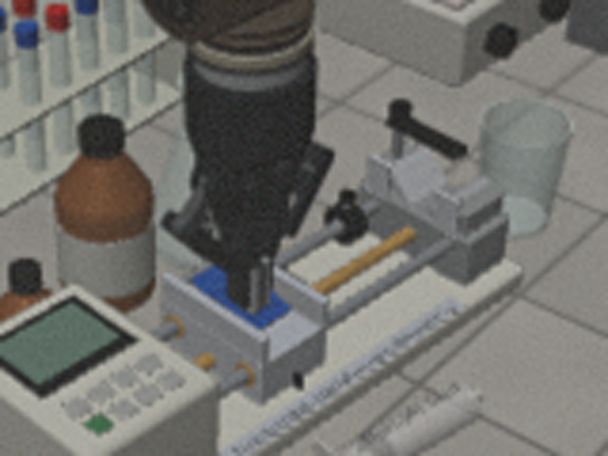

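View pics/top4.png

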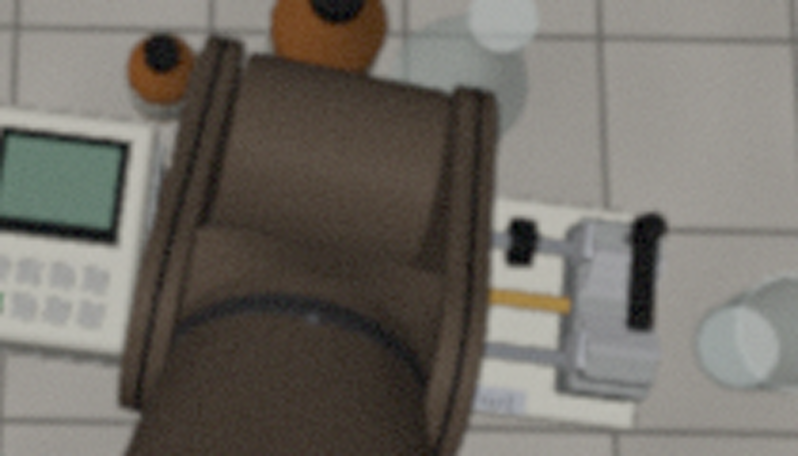

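Run:
```python
from h import *
from scipy.optimize import fsolve
f=dict(np.load("side4.npz")); tip=np.array([.5547,-.0126,.0729])
print((proj(f,tip)-[270,120])*3.8)
for uv in((165,220),(175,232),(205,250),(222,258)):
    px=np.array(uv)/3.8+[270,120]
    print(uv,fsolve(lambda q:proj(f,tip+q[0]*U+[0,0,q[1]])-px,[.03,.05]))
# housing face along-U coordinate rel to PAD
for X in([.6299,.0598,.1],[.5033,.0756,.1]): print((np.array(X)-PAD)@U)
```

```text
[247.36299145 303.15864439]
(165, 220) [0.06851534 0.09908956]
(175, 232) [0.06092893 0.08674588]
(205, 250) [0.03696949 0.06118162]
(222, 258) [0.02274759 0.04765997]
0.1511333
0.1540677
```

Clearance over the housing is about 4 cm. Roughly 30 mm remain, so I'll slow down.

Request:
move_arm:
  plan:
    - [0,-0.4,0.2,0]
    - [0,-0.4,0.2,0]
    - [0,-0.4,0.2,0]
    - [0,-0.4,0.2,0]
    - [0,-0.3,0.2,0]

```text
t: 7.15
eef_pos: [0.5566, 0.0048, 0.0729]
ee_rot: [3.126, -0.149, -0.033]
force: [-7.2, -0.5, 11.0]
grip_width: -0.0003
```

Run:
```python
from h import *
st(PAD)
```

```text
t 7.15 tcp [0.5566 0.0048 0.0729] F [-7.16 -0.51 10.97] w -0.0003297511285475439 
R [[0.995, -0.095, -0.022], [-0.095, -0.995, -0.011], [-0.02, 0.013, -1.0]]
rel pad: px -0.0076 py 0.0890 z 0.0729 F pump y -1.23
tool shift cm [ 0.69  8.91 -0.61] yaw err 0.005815815383302508
```

Expected contact is near py 0.103. I'll creep in.

Request:
move_arm:
  plan:
    - [-0.03,-0.3,0.2,0]
    - [-0.03,-0.3,0.2,0]
    - [0,-0.25,0.2,0]

```text
t: 7.52
eef_pos: [0.5574, 0.0125, 0.073]
ee_rot: [3.123, -0.147, -0.035]
force: [-7.3, -0.4, 11.5]
grip_width: 0.0001
```

Request:
move_arm:
  plan:
    - [0,-0.2,0.2,0]
    - [0,-0.2,0.2,0]

```text
t: 7.78
eef_pos: [0.5578, 0.0159, 0.073]
ee_rot: [3.121, -0.146, -0.039]
force: [-5.6, -0.8, 11.3]
grip_width: 0.0004
```

Request:
move_arm:
  plan:
    - [0,-0.2,0.2,0]

```text
t: 7.9
eef_pos: [0.5579, 0.0177, 0.073]
ee_rot: [3.121, -0.145, -0.041]
force: [-5.7, -1.1, 11.1]
grip_width: 0.0002
```

Run:
```python
from h import *
st(PAD)
```

```text
t 7.9 tcp [0.5579 0.0177 0.073 ] F [-5.72 -1.12 11.05] w 0.00021807955247515401 
R [[0.995, -0.092, -0.027], [-0.093, -0.996, -0.016], [-0.026, 0.019, -1.0]]
rel pad: px -0.0075 py 0.1019 z 0.0730 F pump y -1.69
tool shift cm [ 0.65 10.21 -0.53] yaw err 0.008631450124625935
```

Request:
move_arm:
  plan:
    - [0,-0.2,0.2,0]

```text
t: 8.02
eef_pos: [0.5581, 0.0194, 0.073]
ee_rot: [3.12, -0.144, -0.043]
force: [-6.6, -1.0, 10.2]
grip_width: 0.0002
```

Request:
move_arm:
  plan:
    - [0,-0.2,0.2,0]

```text
t: 8.15
eef_pos: [0.5583, 0.0206, 0.073]
ee_rot: [3.118, -0.143, -0.045]
force: [-6.5, -5.7, 11.0]
grip_width: -0.0003
```

Request:
move_arm:
  plan:
    - [0,-0.2,0.2,0]

```text
t: 8.28
eef_pos: [0.5584, 0.0208, 0.0731]
ee_rot: [3.113, -0.14, -0.047]
force: [-6.9, -6.6, 10.9]
grip_width: 0.0003
```

The force along the rods rose to about 6 N and the motion stopped, so the block is against the collar. I'll hold, then check the picture.

Request:
move_arm:
  plan:
    - [0,-0.2,0.2,0]
    - [0,-0.15,0.2,0]

```text
t: 8.52
eef_pos: [0.5584, 0.0206, 0.0731]
ee_rot: [3.105, -0.136, -0.053]
force: [-6.6, -3.3, 10.9]
grip_width: 0.0001
```

Run:
```python
from h import *
from cell import *
for n,r in(("side",(250,130,410,250)),):
    f=grab_frame(n);x0,y0,x1,y1=r;np.savez(f"{n}5.npz",**f)
    cv2.imwrite(f"pics/{n}5.png",cv2.resize(f["color"][y0:y1,x0:x1],None,fx=4.5,fy=4.5,interpolation=cv2.INTER_CUBIC))
st(PAD)
```

```text
t 8.575 tcp [0.5583 0.0206 0.0731] F [-6.28 -5.38 11.2 ] w -7.710404174439539e-05 
R [[0.996, -0.087, -0.035], [-0.088, -0.996, -0.032], [-0.033, 0.035, -0.999]]
rel pad: px -0.0074 py 0.1049 z 0.0731 F pump y -5.99
tool shift cm [ 0.58 10.52 -0.35] yaw err 0.014472522919962148
```

View pics/side5.png

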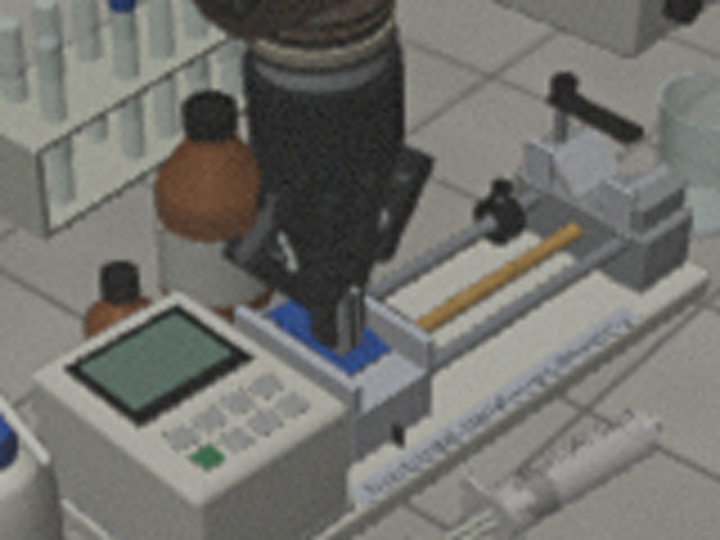

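The block's front face sits right by the motor housing, near (350,400). I'll lift straight up with a slight forward bias, so the block isn't dragged off while it is free.

Request:
move_arm:
  plan:
    - [0,-0.05,-0.2,0]
    - [0,0,-0.4,0]
    - [0,0,-0.6,0]
    - [0,0,-1.0,0]
    - [0,0,-2.0,0]
    - [0,0,-3,0]
    - [0,0,-3,0]

```text
t: 9.45
eef_pos: [0.5608, 0.0245, 0.1772]
ee_rot: [3.105, -0.135, -0.061]
force: [-0.1, 0.9, -0.6]
grip_width: 0.0004
```

Run:
```python
from h import *
st(PAD)
```

```text
t 9.45 tcp [0.5608 0.0245 0.1772] F [-0.14  0.87 -0.61] w 0.0004166830112516556 
R [[0.995, -0.086, -0.04], [-0.088, -0.996, -0.032], [-0.038, 0.035, -0.999]]
rel pad: px -0.0054 py 0.1090 z 0.1772 F pump y 0.85
tool shift cm [ 0.75 10.56 10.08] yaw err 0.014748455990550413
```

Request:
move_arm:
  plan:
    - [0,0,-4,0]
    - [0,2,-3,0]
    - [0,5,0,0]
    - [0,5,0,0]
    - [0,5,0,0]
    - [0,5,0,0]
    - [0,5,0,0]
    - [0,5,0,0]
    - [0,3,0,0]
    - [0,0,0,0]

```text
t: 10.7
eef_pos: [0.5366, -0.331, 0.2713]
ee_rot: [3.103, -0.128, -0.035]
force: [0.6, 0.8, 0.5]
grip_width: 0.0
```

Run:
```python
from h import *
from cell import *
for n,r in(("side",(250,130,410,250)),("top",(250,150,460,290))):
    f=grab_frame(n);x0,y0,x1,y1=r;np.savez(f"{n}6.npz",**f)
    cv2.imwrite(f"pics/{n}6.png",cv2.resize(f["color"][y0:y1,x0:x1],None,fx=3.8,fy=3.8,interpolation=cv2.INTER_CUBIC))
    for c in("blue","red"): print(n,c,blobs(f,c,(280,150,400,270)))
st(PAD)
b=blobs(f,"blue",(280,150,400,270))[0]; p=ray(f,b[1],.08); print("pad",p,"moved",(p-PAD)@U,"across",(p-PAD)@PX)
```

```text
side blue [([310, 194, 26, 17, 236], array([322.65, 201.93]), [[309.20001220703125, 200.1999969482422], [316.0, 190.0], [335.6000061035156, 203.10000610351562], [328.79998779296875, 213.1999969482422]])]
side red []
top blue [([320, 201, 21, 27, 465], array([330.61, 214.42]), [[319.6000061035156, 225.3000030517578], [322.79998779296875, 199.60000610351562], [341.8999938964844, 202.0], [338.70001220703125, 227.6999969482422]])]
top red [([312, 197, 6, 11, 58], array([314.5, 202. ]), [[312.0, 197.0], [317.0, 197.0], [317.0, 207.0], [312.0, 207.0]])]
t 10.8 tcp [ 0.537  -0.3288  0.2711] F [-0.25  0.72  0.33] w -0.00017842866417032535 
R [[0.997, -0.08, -0.024], [-0.08, -0.996, -0.034], [-0.021, 0.036, -0.999]]
rel pad: px 0.0067 py -0.2449 z 0.2711 F pump y 0.69
tool shift cm [  0.24 -25.17  18.21] yaw err 0.021502303005668383
pad [0.56593492 0.01845423 0.08      ] moved 0.10353378824089458 across 0.00038237242346904864
```

View pics/top6.png

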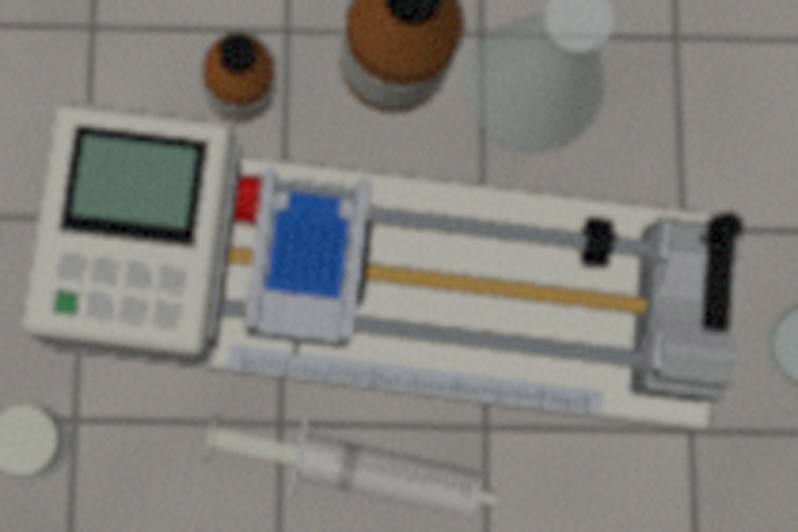

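View pics/side6.png

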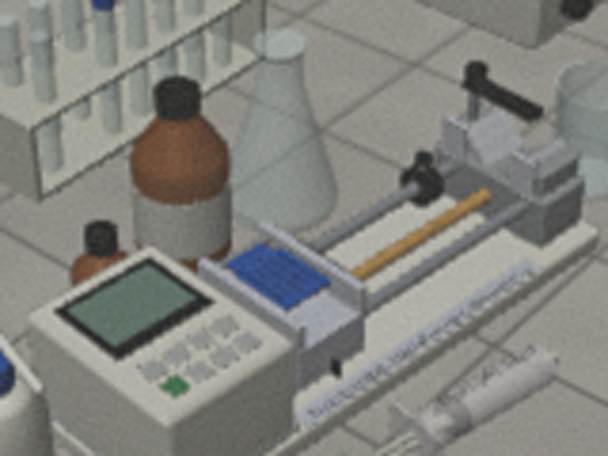

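Run:
```python
from h import *
T=dict(np.load("top6.npz"));S=dict(np.load("side6.npz"))
print(tri(T,(330.61,214.42),S,(322.65,201.93)))
from cell import *
print({k:np.round(v,3) for k,v in get_state().items() if k in("t","qvel","force")})
finish_job()
```

```text
[0.56645076 0.01874773 0.07965035]
{'t': np.float64(10.8), 'qvel': array([ 0.025, -0.01 ,  0.014,  0.001, -0.001, -0.001]), 'force': array([-0.247,  0.715,  0.327])}
the job is handed in; nothing more can be done
```

I pressed the release pad to its bottom with the shut fingers and slid the block about 104 mm along the rods until it met the red collar. After holding it there briefly, I lifted straight off and moved the arm clear. I handed the job in at about 10.8 s; it reports no verdict.

- **Pressing:** the fingertip stopped at z ≈ 0.073 m with about 10–20 N down, and I kept it at about that depth for the whole slide.
- **Contact:** the force along the rods settled at about 6 N, well under the roughly 40 N at which the collar slips. The block stopped 1–2 mm farther than I had measured, within the calibration error.
- **Block position:** the last pictures show the block face against the collar. The pad had moved 103.5 mm, against about 103.7 mm for the fingertip at contact, so the block did not slip back.
- **Pad:** its top measures 79.7 mm high, so it is up again (80 mm at rest).
- **Collar:** its red patch is centred within 0.4 pixel (about 1 mm) of where it started, although the block now covers part of its edge.
- **Surroundings:** the last pictures show no visible change to the syringe or the nearby bottles and flask. I did not measure them, and the wash bottle and beaker were barely in frame. The arm is clear of everything, with wrist force under 1 N.

No check failed. The red collar could not be seen from the side camera, so its position rests on the top view alone.

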